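# Rock-test covers for warp, load the flat ones, clamp the carrier

## Task

Free the clamp of the carrier's sliding stop and slide the stop right back towards the robot. Then take the cover plates in turn, from the leftmost to the rightmost: lay each one on the dark surface plate, let go and press one end down to see whether it rocks; lay the flat ones side by side across the carrier, starting at its far end, and the warped ones, handle up, in the grey tray on the right. Finally slide the stop up until it holds the covers snugly against the far end, lock its clamp again, and leave the other things on the bench alone.

Things in the scene. Friction and masses are not known exactly. Their poses are not given: they have to be found in the camera images.
- cover_a: bare metal cover 100 (x) x 46 (y) x 5 mm, 0.2 kg, flat or warped. Upright black bar handle in the middle, 10 mm along x, 28 along y, top 35 mm above the underside; origin: underside centre, z up. It or cover_b (never both) starts in the leftmost of four places in a row, x roughly away from the robot. A warped one stands level on its middle 36 mm, ends 4 mm up; an end pressed with 3 N goes down those 4 mm and the cover tips 0.12 rad
- cover_b: bare metal cover 100 (x) x 46 (y) x 5 mm, 0.2 kg, flat or warped. Upright black bar handle in the middle, 10 mm along x, 28 along y, top 35 mm above the underside; origin: underside centre, z up. It or cover_a (never both) starts in the leftmost of four places in a row, x roughly away from the robot. A warped one stands level on its middle 36 mm, ends 4 mm up; an end pressed with 3 N goes down those 4 mm and the cover tips 0.12 rad
- cover_c: bare metal cover 100 (x) x 46 (y) x 5 mm, 0.2 kg, flat or warped. Upright black bar handle in the middle, 10 mm along x, 28 along y, top 35 mm above the underside; origin: underside centre, z up. If present, it starts in the second of four places in a row, x roughly away from the robot. A warped one stands level on its middle 36 mm, ends 4 mm up; an end pressed with 3 N goes down those 4 mm and the cover tips 0.12 rad
- cover_d: bare metal cover 100 (x) x 46 (y) x 5 mm, 0.2 kg, flat or warped. Upright black bar handle in the middle, 10 mm along x, 28 along y, top 35 mm above the underside; origin: underside centre, z up. If present, it starts in the third of four places in a row, x roughly away from the robot. A warped one stands level on its middle 36 mm, ends 4 mm up; an end pressed with 3 N goes down those 4 mm and the cover tips 0.12 rad
- cover_e: bare metal cover 100 (x) x 46 (y) x 5 mm, 0.2 kg, flat or warped. Upright black bar handle in the middle, 10 mm along x, 28 along y, top 35 mm above the underside; origin: underside centre, z up. If present, it starts in the rightmost of four places in a row, x roughly away from the robot. A warped one stands level on its middle 36 mm, ends 4 mm up; an end pressed with 3 N goes down those 4 mm and the cover tips 0.12 rad
- surface_plate: dark flat surface plate fixed on the bench, 150 mm (its x) by 180 mm (its y), top 22 mm above the bench; origin: centre of its underside
- carrier: low open metal tray fixed on the bench to the left, for the good covers; inside 206 mm along its x by 116 mm along its y, floor 4 mm above the bench, walls 6 mm thick, 16 mm high; covers lie in it side by side, their long side across (cover x along carrier y); origin: centre of its underside, x roughly away from the robot
- carrier_end (a point): middle of the inner face of the carrier's far (+x) end wall, at floor height; axes as the carrier's
- stop (a joint): the sliding stop, a black bar across the carrier, 24 mm thick along x, 18.5 mm high above the floor: distance in m of its front (+x) face from the far end wall; 0 = against the far end wall, 0.18 = right back at the robot's end. It slides with about 2 N when the clamp is free and not at all by ordinary pushing (under 20 N) when it is locked
- stop_face (a point): middle of the stop's face that looks to the covers (+x), at floor height; moves with the stop, axes as the carrier's
- clamp (a joint): angle of the clamp knob on top of the stop, rad: 0 = locked, 1.5 = free, growing counter-clockwise seen from above; it stays where it is left (0.12 N m, slightly more near 0) and grips the stop below about 0.6
- clamp_grip (a point): on the axis of the clamp knob, a black upright bar 34 mm long (its x), 12 mm thick (its y), rising from 12 mm below to 13 mm above this point; turns with the knob; when the knob is at 0 its axes are those of the carrier
- reject_tray: shallow grey plastic tray fixed on the bench on the right, for warped covers, 130 mm (its x) by 190 mm (its y) outside, 20 mm high, walls and floor 4 mm; origin: centre of its underside. Between it and the surface plate stands a closed board tester 140 mm high: carry covers over it
- nest_block0: white machined block 44x64x24 mm at the back of the bench, not part of the job; origin: centre of its underside
- connector1: small black connector 13x24x9 mm at the back of the bench, not part of the job; origin: centre of its underside

How it is judged (in metres and radians):
On the way, in this order (a step that is already met when the one before it is completed fails the run):
1. the clamp is free and the stop right back at the robot's end of the carrier (value of joint clamp above 0.7 rad and value of joint stop above 0.16 m), for 0.1 s.
2. the cover from the leftmost place (cover_a) lies on the surface plate with one end pressed down (over 2 N), tipping if it is warped (x of cover_a in the frame of surface_plate between -0.075 and 0.075 m and y of cover_a in the frame of surface_plate between -0.09 and 0.09 m and z of cover_a in the frame of surface_plate between 0.018 and 0.03 m and contact force between the fingers and cover_a above 2 N and (x of the grasp point in the frame of cover_a above 0.02 m or x of the grasp point in the frame of cover_a below -0.02 m)), for 0.1 s.
3. the cover from the leftmost place (cover_b) lies on the surface plate with one end pressed down (over 2 N), tipping if it is warped (x of cover_b in the frame of surface_plate between -0.075 and 0.075 m and y of cover_b in the frame of surface_plate between -0.09 and 0.09 m and z of cover_b in the frame of surface_plate between 0.018 and 0.03 m and contact force between the fingers and cover_b above 2 N and (x of the grasp point in the frame of cover_b above 0.02 m or x of the grasp point in the frame of cover_b below -0.02 m) and angle between cover_b's own z axis and vertical above 0.05 rad), for 0.1 s.
4. the cover from the second place (cover_c) lies on the surface plate with one end pressed down (over 2 N), tipping if it is warped (x of cover_c in the frame of surface_plate between -0.075 and 0.075 m and y of cover_c in the frame of surface_plate between -0.09 and 0.09 m and z of cover_c in the frame of surface_plate between 0.018 and 0.03 m and contact force between the fingers and cover_c above 2 N and (x of the grasp point in the frame of cover_c above 0.02 m or x of the grasp point in the frame of cover_c below -0.02 m) and angle between cover_c's own z axis and vertical above 0.05 rad), for 0.1 s.
5. the cover from the third place (cover_d) lies on the surface plate with one end pressed down (over 2 N), tipping if it is warped (x of cover_d in the frame of surface_plate between -0.075 and 0.075 m and y of cover_d in the frame of surface_plate between -0.09 and 0.09 m and z of cover_d in the frame of surface_plate between 0.018 and 0.03 m and contact force between the fingers and cover_d above 2 N and (x of the grasp point in the frame of cover_d above 0.02 m or x of the grasp point in the frame of cover_d below -0.02 m)), for 0.1 s.
6. the cover from the rightmost place (cover_e) lies on the surface plate with one end pressed down (over 2 N), tipping if it is warped (x of cover_e in the frame of surface_plate between -0.075 and 0.075 m and y of cover_e in the frame of surface_plate between -0.09 and 0.09 m and z of cover_e in the frame of surface_plate between 0.018 and 0.03 m and contact force between the fingers and cover_e above 2 N and (x of the grasp point in the frame of cover_e above 0.02 m or x of the grasp point in the frame of cover_e below -0.02 m)), for 0.1 s.
At the end, for the whole second after the job is handed in: flat covers flat in the carrier, long side across (10 degrees), row and stop tight to the far end wall (gaps under 12 mm); warped covers handle up in the reject tray; clamp locked (under 0.4 rad); all at rest (value of joint clamp below 0.4 rad and x of cover_a in the frame of carrier between -0.11 and 0.11 m and y of cover_a in the frame of carrier between -0.015 and 0.015 m and z of cover_a in the frame of carrier between 0 and 0.009 m and angle between each of cover_a, cover_d, cover_e's own z axis and vertical below 0.06 rad and angle between the x axis of each of cover_a, cover_d, cover_e and the y axis of carrier, either way round below 0.17 rad and x of each of cover_a, cover_d, cover_e in the frame of stop_face above 0.015 m and linear speed of each of cover_a, cover_d, cover_e, cover_b, cover_c below 0.02 m/s and (x of cover_a in the frame of carrier_end above -0.035 m or horizontal distance between cover_a and cover_d below 0.058 m or horizontal distance between cover_a and cover_e below 0.058 m) and x of cover_d in the frame of carrier between -0.11 and 0.11 m and y of cover_d in the frame of carrier between -0.015 and 0.015 m and z of cover_d in the frame of carrier between 0 and 0.009 m and (x of cover_d in the frame of carrier_end above -0.035 m or horizontal distance between cover_d and cover_a below 0.058 m or horizontal distance between cover_d and cover_e below 0.058 m) and x of cover_e in the frame of carrier between -0.11 and 0.11 m and y of cover_e in the frame of carrier between -0.015 and 0.015 m and z of cover_e in the frame of carrier between 0 and 0.009 m and (x of cover_e in the frame of carrier_end above -0.035 m or horizontal distance between cover_e and cover_a below 0.058 m or horizontal distance between cover_e and cover_d below 0.058 m) and x of any of cover_a, cover_d, cover_e in the frame of carrier_end above -0.035 m and x of any of cover_a, cover_d, cover_e in the frame of stop_face below 0.035 m and x of cover_b in the frame of reject_tray between -0.062 and 0.062 m and y of cover_b in the frame of reject_tray between -0.092 and 0.092 m and z of cover_b in the frame of reject_tray between 0 and 0.03 m and angle between each of cover_b, cover_c's own z axis and vertical below 0.6 rad and x of cover_c in the frame of reject_tray between -0.062 and 0.062 m and y of cover_c in the frame of reject_tray between -0.092 and 0.092 m and z of cover_c in the frame of reject_tray between 0 and 0.03 m); the robot touches nothing.
It fails at once if a bystander (white block or black connector) is moved by more than 3 cm (distance of any of nest_block0, connector1 from where it was at the start of the episode above 0.03 m).
Of cover_a, cover_b only 1 to 1 are there at a start; the rules pass over those that are not, and their reading is None.
Of cover_c, cover_d, cover_e only 2 to 3 are there at a start; the rules pass over those that are not, and their reading is None.
At some moment in a run one of cover_a, cover_b, cover_c, cover_d, cover_e may be knocked a few centimetres aside while the robot is not near it.
It also fails if it takes over 210 s, if anything falls off the work surface, if the arm or the gripper's body presses on something with over 40 N, if the wrist force passes 120 N, or if a joint passes its speed limit or range.

## Robot

A 6-joint arm with a two-finger parallel gripper is mounted at the origin on a cart in front of the work surface, level with it; the furniture and walls round the work are solid. World frame = base frame: x ahead of the robot, y to its left, z up, the work surface at z = 0. Lengths are in m, angles in degrees, forces in N, time in s.
With the tool pointing down it reaches from about 0.4 to 0.825 m from the base axis. Payload 7 kg.
Tool frame: the origin (TCP) lies at the very end of the fingers, on their centre line; the grasp point (between the pads) lies 19 mm behind it; z points along the fingers, y is the line along which they close (so a half turn about z gives the same grasp; the last joint's range is limited). The gripper opens to 88 mm and grips with 3 to 60 N. Pads are 19 mm wide; open, the fingers measure 130 mm over their backs; the gripper's body (78 mm by 193 mm) begins 47 mm behind the grasp point.
Start: joints at [-54.081, 20.546, 0.682, 0, -70.136, -16.507], TCP at [0.224, -0.637, 0.227] pointing down, gripper open.
Joint ranges: [-176.03, 176.03], [-82.01, 121.73], [-58.28, 71.71], [-173.87, 95.51], [-174.79, -0.11], [-173.66, 173.66]. Speed limits (degrees/s): [136.94, 136.94, 172.46, 180, 180, 180].

## Interface

Orientations are given as [roll, pitch, yaw] about the fixed x, y, z axes, in that order (R = Rz(yaw) Ry(pitch) Rx(roll)).
In Python, from plant import get_state, imaging, r, finder gives the robot as it stands.
- The arm moves only by the shell command python3 -m handwheel 'ROWS' [FORCE]. ROWS is JSON, a list of rows, each a list of 5 numbers: the closure, from 0 (fully open) to 1 (shut), then the shift along the world's x, y, z in cm, then the turn about the world's z in degrees. A call has 1 to 8 rows; each row is the pose to reach, as a shift and turn from the pose commanded when the call began; what a row does not reach only later rows make up. A row lasts 1/8 s, in which the tool goes at most 62.5 mm and 10.7 degrees, less where a joint would pass 70% of its speed; a pose out of reach is approached as far as the arm can. A call with a gripper value outside its range is refused whole. The fingers move at their own pace and stop on an object; FORCE is the grip in N (left out, the last holds). Time passes only in rows, so rows that repeat a pose let the fingers close. It gives the time, the measured TCP pose, the force, the opening and the grip force at its end, in the units of the state.
- get_state(): the state, without advancing time (a new reading comes with each control period).
- imaging.capture(name): name is "scene" or "top" or "wrist"; returns (picture, depth): 384x512x3 uint8, red, green, blue; 384x512 float32, m along the optical axis (not along the pixel's ray), 0 where there is no reading.
- imaging.get_calibration(name): a dict with "fx", "fy", "cx", "cy" (pixels), "rvec" (rotation vector, rad) and "tvec" (3), from world to camera coordinates, as OpenCV has them; the wrist camera has in their place "hand_eye" (4x4, takes a point from camera to tool coordinates, whose origin is the TCP and whose axes are the flange's). Camera axes: x right, y down, z forward; pixel columns grow to the right and rows downward; lengths in m; the calibration is good to about 2 mm. The wrist camera is an equidistant fisheye: a pixel r from the principal point sees the ray r / f radians off the axis. A picture is of the moment at which its call begins: read the wrist's pose just before it. get_calibration takes no time and is no camera call.
- r.close_job(): hands the job in; it is judged then, once.
Trained networks look in the newest picture that a camera, given by its name, has taken for a name from the list of things; names that differ only in an ending like _2 or _b are one class to them, and where a whole thing is asked for, a point or a joint stands for the part that bears it (a point fixed in the world has none). Each returns a list of dicts, best first, with "p" (0 to 1); they miss things now and then, are a little off and sometimes report something else, mostly with a low value. They report only what shows in the picture. A call takes as long as a camera call.
- finder.cut_out(camera, query): "region" (384x512 bool, what is visible of it) and "pixel" ([column, row] in pixels, amid what is visible of it).
The state is a dict: "time_s": time; "joints": joint angles; "qd": joint speeds; "joint_torque": joint torques, N m; "tcp_pos": TCP position; "eef_rot": TCP orientation; "contact_force": force on the tool from outside, world axes, zero at the start; "moment": the same for the moment, N m; "gripper_width": finger opening in m; "gripper_force": force on a finger pad.
Only numpy, scipy, OpenCV 4.12 (cv2) and the standard library are available. Lean on these libraries where they do the work, as an engineer would, in place of code of your own. Each camera call takes 0.05 s, during which the arm holds its last target. There are 200 camera calls.

## Working session

There is one attempt and no reset: what is moved stays moved. The work goes in short steps, Python scripts to look and compute and a shell command to move; the robot and the scene stay as the last step left them, time stands still between calls to the robot, and variables do not carry over. Pictures are saved under pics/ and viewed, at most 14 in all, crops included, and the job is handed in when it is done.

```bash
ls; mkdir -p pics; cat > h.py <<'E'
import numpy as np, cv2
from plant import get_state, imaging, r, finder
from scipy.spatial.transform import Rotation as R
def cloud(name):
    """capture; return picture, world xyz per pixel"""
    if name=='wrist': s=get_state()
    img,d=imaging.capture(name); c=imaging.get_calibration(name)
    v,u=np.mgrid[0:384,0:512].astype(float)
    x=(u-c['cx'])/c['fx']; y=(v-c['cy'])/c['fy']
    if name=='wrist':
        th=np.hypot(x,y); k=np.where(th>1e-9,np.tan(np.minimum(th,1.5))/np.maximum(th,1e-9),1); x,y=x*k,y*k
    P=np.stack([x*d,y*d,d],-1)
    if name=='wrist':
        H=np.array(c['hand_eye']); P=P@H[:3,:3].T+H[:3,3]
        Rt=R.from_euler('xyz',s['eef_rot'],degrees=True).as_matrix()
        P=P@Rt.T+np.array(s['tcp_pos'])
    else:
        Rm=cv2.Rodrigues(np.array(c['rvec'],float))[0]
        P=(P-np.array(c['tvec']).ravel())@Rm
    P[d<=0]=np.nan
    return img,P
def save(img,n,s=1.5):
    cv2.imwrite('pics/'+n,cv2.resize(img[:,:,::-1],None,fx=s,fy=s))
def rect(P,m):
    q=P[m]; q=q[~np.isnan(q[:,0])]
    (c,sz,a)=cv2.minAreaRect(q[:,:2].astype(np.float32))
    return np.round(c,4),np.round(sz,4),round(a,1),np.round(np.percentile(q[:,2],[5,50,95]),4)
E
python3 - <<'E'
from h import *
print(get_state())
for n in ['top','scene']:
    img,P=cloud(n); save(img,n+'0.png'); np.save(n+'0.npy',P)
    print(n,imaging.get_calibration(n))
    for q in ['cover_a','surface_plate','carrier','stop','clamp_grip','reject_tray','nest_block0','connector1']:
        for o in finder.cut_out(n,q):
            print(q,round(o['p'],2),o['pixel'],*rect(P,o['region']))
E
```

```text
pics
{'time_s': 0.0, 'joints': array([-5.40802583e+01,  2.05921078e+01,  6.33458694e-01, -1.94371915e-02,
       -7.01363794e+01, -1.65058961e+01]), 'qd': array([0.13032754, 0.05769265, 0.00832446, 0.06053607, 0.09509636,
       0.00185584]), 'joint_torque': array([-3.11994211e-05, -5.82718170e+01,  2.93067813e+01,  6.99763834e+00,
        6.82072263e-03, -1.55803073e-04]), 'tcp_pos': array([ 0.22415617, -0.63616977,  0.22561486]), 'eef_rot': array([ 1.79903696e+02, -9.48233033e-03, -1.60592766e+02]), 'contact_force': array([-0.28010526,  0.32468359,  0.09059281]), 'moment': array([-0.06527302,  0.01250236,  0.01539521]), 'gripper_force': 0.0, 'gripper_width': 0.08765385165660271}
top {'fx': 381.6698330676284, 'fy': 381.6698330676284, 'cx': 255.47300105542854, 'cy': 186.38166584090985, 'rvec': array([ 2.2121151 , -2.14670312,  0.09693492]), 'tvec': array([-0.02027282,  0.60488727,  1.38134369])}
cover_a 0.79 [299.7, 175.7] [ 0.6521 -0.1683] [0.0993 0.0445] 7.6 [-0.0015  0.0038  0.0295]
cover_a 0.69 [241.7, 176.6] [0.6553 0.0566] [0.0992 0.0471] 7.2 [-0.0013  0.0052  0.0306]
cover_a 0
[... 1404 characters left out ...]
7.2, 311.3] [0.4896 0.3594] [0.2291 0.1299] 6.2 [0.002  0.0048 0.0234]
carrier 0.54 [269.3, 181.7] [ 0.6505 -0.176 ] [0.101  0.0596] 9.5 [0.0027 0.0055 0.0306]
stop 0.8 [171.8, 299.7] [0.527  0.3631] [0.0421 0.1263] 1.1 [0.0111 0.0223 0.0567]
clamp_grip 0.67 [173.5, 288.5] [0.5216 0.3636] [0.0316 0.0118] 13.2 [0.0347 0.0539 0.0607]
clamp_grip 0.42 [130.2, 260.3] [0.7147 0.34  ] [0.0586 0.0825] 25.3 [0.0024 0.0162 0.0197]
reject_tray 0.85 [353.4, 172.3] [ 0.461  -0.3394] [0.128  0.2379] 9.3 [0.0022 0.0064 0.02  ]
reject_tray 0.52 [172.7, 295.5] [0.5225 0.3638] [0.033  0.1248] 1.1 [0.0125 0.0225 0.0586]
nest_block0 0.83 [128.8, 257.9] [0.7066 0.3444] [0.0453 0.0652] 21.8 [0.0054 0.0165 0.0198]
```

View pics/top0.png

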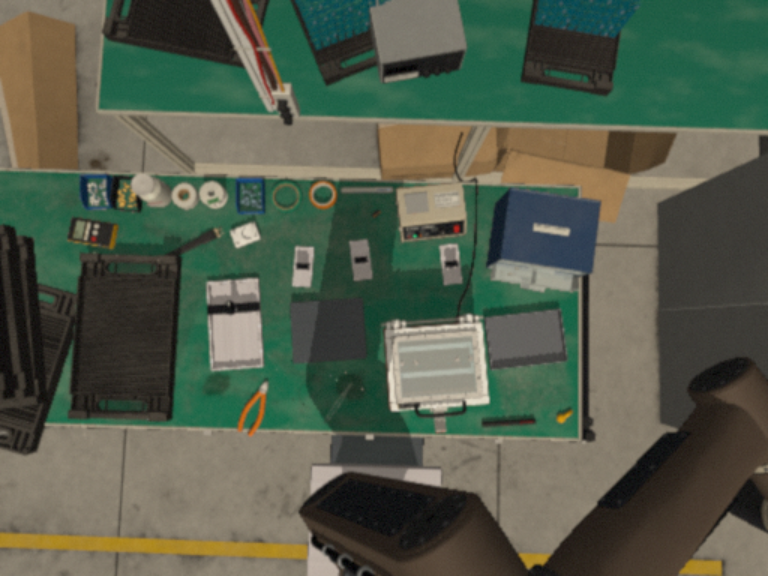

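View pics/scene0.png

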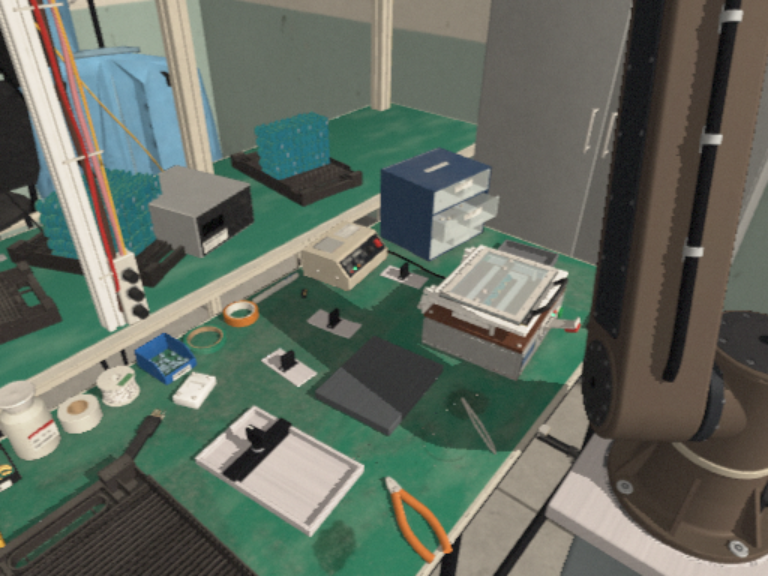

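Four covers might be possible, but three show. In the top picture (768 px) they sit at (303,266), (360,260) and (451,264). The carrier is at (234,323) with its stop and knob at (232,308), the surface plate at (328,330) and the reject tray at (525,338). I'll move above the knob for a closer look.

```bash
python3 -m handwheel '[[0,5,8,3,0],[0,10,16,5,0],[0,14,24,5,-5],[0,18,31,5,-10],[0,22,38,5,-14],[0,22,40,5,-14],[0,22,40,5,-14]]'
python3 -m handwheel '[[0,1,6,0,0],[0,2,12,0,0],[0,3,18,0,0],[0,4,24,0,0],[0,5,30,0,0],[0,5,36,0,0],[0,5,42,0,0],[0,5,48,0,0]]'
python3 -m handwheel '[[0,1,5,0,0],[0,2,10,-2,0],[0,2,12,-5,0],[0,2,12,-5,0],[0,2,12,-5,0]]'
python3 - <<'E'
from h import *
print(imaging.get_calibration('wrist'))
s=get_state();print(s['tcp_pos'],s['eef_rot'],s['joints'])
img,P=cloud('wrist'); save(img,'w1.png'); np.save('w1.npy',P)
for q in ['cover_a','surface_plate','carrier','stop','clamp_grip']:
    for o in finder.cut_out('wrist',q):
        print(q,round(o['p'],2),o['pixel'],*rect(P,o['region']))
E
```

```text
time_s: 1.78
tcp_pos: [0.4343, -0.2569, 0.2763]
eef_rot: [-180.0, 0.1, -174.6]
contact_force: [0.6, -0.7, 0.2]
gripper_width: 0.0871
gripper_force: 0.0
time_s: 2.78
tcp_pos: [0.4833, 0.2233, 0.2763]
eef_rot: [180.0, 0.0, -174.6]
contact_force: [1.2, 0.6, 0.1]
gripper_width: 0.0875
gripper_force: 0.0
time_s: 3.4
tcp_pos: [0.5039, 0.3409, 0.2267]
eef_rot: [-180.0, 0.0, -174.6]
contact_force: [-0.4, -0.5, 0.2]
gripper_width: 0.0878
gripper_force: 0.0
{'fx': 297.3186396354542, 'fy': 297.3186396354542, 'cx': 256.27172662927876, 'cy': 193.0587198782765, 'hand_eye': array([[ 1.10036635e-03, -9.50771735e-01, -3.09890136e-01,
         8.53837596e-02],
       [ 9.99998613e-01,  6.58818870e-04,  1.52950485e-03,
         4.00740898e-05],
       [-1.25004851e-03, -3.09891389e-01,  9.50771142e-01,
        -1.58533285e-01],
       [ 0.00000000e+00,  0.00000000e+00,  0.00000000e+00,
         1.00000000e+00]])}
[0.50394647 0.34090871 0.22669007] [-1.79998867e+02  4.24626813e-02 -1.74574158e+02] [ 5.24736568e+01  1.43074219e+01 -8.15302055e+00  3.44728124e-02
 -6.75114569e+01 -1.37060994e+02]
cover_a 0.8 [71.8, 222.1] [0.6264 0.052 ] [0.0431 0.0466] 8.5 [0.0041 0.0063 0.0088]
cover_a 0.62 [151.2, 223.7] [0.5728 0.2304] [0.0484 0.1859] 40.7 [0.0033 0.0053 0.03  ]
cover_a 0.48 [0.0, 242.7] [ 0.6867 -0.1442] [0.013  0.0271] 72.7 [0.0024 0.0044 0.0061]
surface_plate 0.96 [108.9, 136.6] [0.4801 0.1222] [0.1599 0.1969] 5.5 [0.0201 0.022  0.0233]
carrier 0.9 [272.2, 147.1] [0.4888 0.3606] [0.2283 0.1341] 6.4 [0.0032 0.0049 0.0235]
stop 0.66 [274.0, 189.5] [0.524  0.3643] [0.0324 0.1273] 3.2 [0.0142 0.0231 0.06  ]
clamp_grip 0.85 [273.7, 192.5] [0.5288 0.3648] [0.0419 0.0174] 6.7 [0.0336 0.0592 0.061 ]
```

View pics/w1.png

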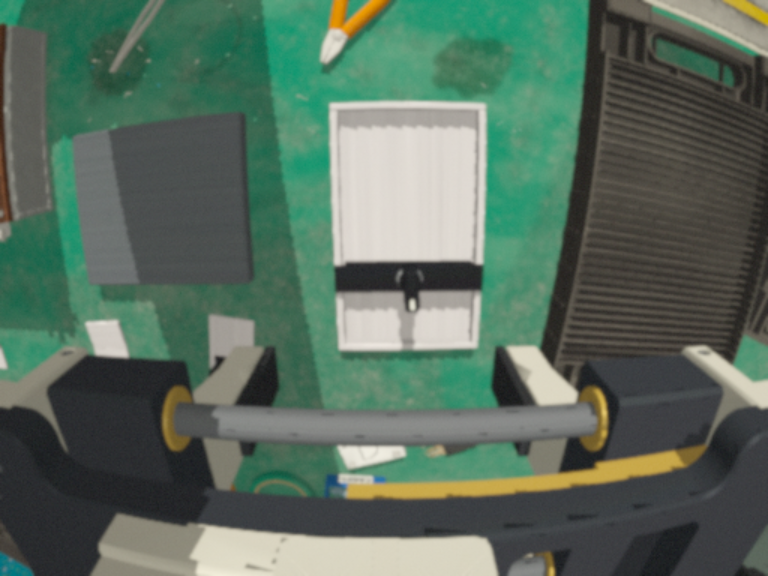

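```bash
python3 - <<'E'
from h import *
P=np.load('w1.npy'); X,Y,Z=P[...,0],P[...,1],P[...,2]
near=(abs(X-.49)<.15)&(abs(Y-.36)<.09)
print('knob',rect(P,near&(Z>.052)&(Z<.07)))
print('stopbar',rect(P,near&(Z>.019)&(Z<.026)&(abs(X-.525)<.03)))
w=near&(Z>.0125)&(Z<.0185); print('walls',rect(P,w))
f=near&(Z>.0)&(Z<.0075)&(abs(Y-.36)<.04); print('floor',np.nanmedian(Z[f]))
sp=(Z>.0195)&(Z<.0245)&(abs(X-.48)<.1)&(abs(Y-.12)<.12); print('plate',rect(P,sp))
E
```

```text
knob (array([0.5249, 0.3642]), array([0.0341, 0.0116]), 7.0, array([0.0567, 0.0597, 0.061 ]))
stopbar (array([0.5248, 0.3644]), array([0.0246, 0.1281]), 6.3, array([0.0214, 0.023 , 0.0243]))
walls (array([0.4858, 0.3602]), array([0.2187, 0.1288]), 6.4, array([0.0138, 0.0162, 0.0176]))
floor 0.004069128005676659
plate (array([0.4772, 0.1296]), array([0.1499, 0.1809]), 5.4, array([0.0207, 0.0221, 0.0234]))
```

The wrist picture shows the knob clear at (410,288), lined up with the carrier and therefore locked. It is free to grip.

```bash
python3 -m handwheel '[[0,1,1,-6,1],[0,2.1,2.3,-11,1],[0,2.1,2.3,-15,1],[0,2.1,2.3,-17.5,1],[0,2.1,2.3,-19.4,1],[0,2.1,2.3,-19.4,1],[1,2.1,2.3,-19.4,1],[1,2.1,2.3,-19.4,1]]' 40
python3 -m handwheel '[[1,0,0,0,0],[1,0,0,0,0],[1,0,0,0,0],[1,0,0,0,10],[1,0,0,0,20],[1,0,0,0,30],[1,0,0,0,40],[1,0,0,0,50]]'
python3 -m handwheel '[[1,0,0,0,10],[1,0,0,0,20],[1,0,0,0,30],[1,0,0,0,34],[1,0,0,0,34],[1,0,0,0,34]]'
python3 -m handwheel '[[1,-2,-0.2,0,0],[1,-4,-0.45,0,0],[1,-6,-0.7,0,0],[1,-8,-0.9,0,0],[1,-10,-1.1,0,0],[1,-12,-1.3,0,0],[1,-12.4,-1.4,0,0],[1,-12.4,-1.4,0,0]]'
```

```text
time_s: 4.7
tcp_pos: [0.5252, 0.3647, 0.0332]
eef_rot: [179.9, 0.1, -173.6]
contact_force: [0.0, -0.0, 1.2]
gripper_width: 0.0732
gripper_force: 0.0
time_s: 5.7
tcp_pos: [0.5246, 0.3632, 0.0318]
eef_rot: [-180.0, -0.1, -123.3]
contact_force: [2.0, -3.6, 1.5]
gripper_width: 0.0172
gripper_force: 37.6
time_s: 6.45
tcp_pos: [0.5247, 0.363, 0.0318]
eef_rot: [180.0, -0.1, -89.6]
contact_force: [2.1, -4.9, 2.2]
gripper_width: 0.0169
gripper_force: 38.2
time_s: 7.45
tcp_pos: [0.4002, 0.3496, 0.0318]
eef_rot: [180.0, -0.1, -89.6]
contact_force: [-1.6, -3.7, 2.0]
gripper_width: 0.0166
gripper_force: 38.2
```

```bash
python3 -m handwheel '[[0,0,0,0,0],[0,0,0,0,0],[0,0,0,0,0],[0,0,0,0,0],[0,0,0,5,0],[0,2,0,10,0],[0,6,-3,14,0],[0,10,-7,16,0]]'
python3 -m handwheel '[[0,4,-3,0,0],[0,9,-6,0,0],[0,11,-8,0,0],[0,11,-8,0,0],[0,11,-8,0,0]]'
python3 - <<'E'
from h import *
s=get_state();print(s['tcp_pos'],s['eef_rot'],s['joints'])
img,P=cloud('wrist'); save(img,'w2.png'); np.save('w2.npy',P)
X,Y,Z=P[...,0],P[...,1],P[...,2]
near=(abs(X-.40)<.06)&(abs(Y-.35)<.09)
print('knob',rect(P,near&(Z>.052)&(Z<.07)))
for o in finder.cut_out('wrist','cover_a'):
    m=o['region']; print(round(o['p'],2),o['pixel'],*rect(P,m))
    try: print('  handle',*rect(P,m&(Z>.026)),'plate',*rect(P,m&(Z<.012)&(Z>.003)))
    except Exception as e: print(e)
E
```

```text
time_s: 8.45
tcp_pos: [0.5023, 0.2809, 0.1947]
eef_rot: [-179.8, 0.2, -89.5]
contact_force: [1.2, 0.7, -0.6]
gripper_width: 0.0867
gripper_force: 0.0
time_s: 9.07
tcp_pos: [0.6103, 0.2003, 0.1916]
eef_rot: [180.0, -0.0, -89.6]
contact_force: [-0.3, -0.6, 1.6]
gripper_width: 0.0878
gripper_force: 0.0
[0.61028903 0.20028733 0.19160773] [ 1.79975019e+02 -2.98305787e-04 -8.96095297e+01] [ 3.55343067e+01  1.88362790e+01 -6.51324570e+00 -1.56395923e-02
 -6.46710753e+01 -3.51371431e+01]Traceback (most recent call last):
  File "<stdin>", line 6, in <module>
  File "h.py", line 27, in rect
    return np.round(c,4),np.round(sz,4),round(a,1),np.round(np.percentile(q[:,2],[5,50,95]),4)
                                                            ~~~~~~~~~~~~~^^^^^^^^^^^^^^^^^^
    return _quantile_unchecked(
        a, q, axis, out, overwrite_input, method, keepdims, weights)
    return _ureduce(a,
                    func=_quantile_ureduce_func,
    ...<5 lines>...
                    overwrite_input=overwrite_input,
                    method=method)
    r = func(a, **kwargs)
    result = _quantile(arr,
                       quantiles=q,
    ...<2 lines>...
                       out=out,
                       weights=wgt)
    slices_having_nans = np.isnan(arr[-1, ...])
                                  ~~~^^^^^^^^^
IndexError: index -1 is out of bounds for axis 0 with size 0
```

View pics/w2.png

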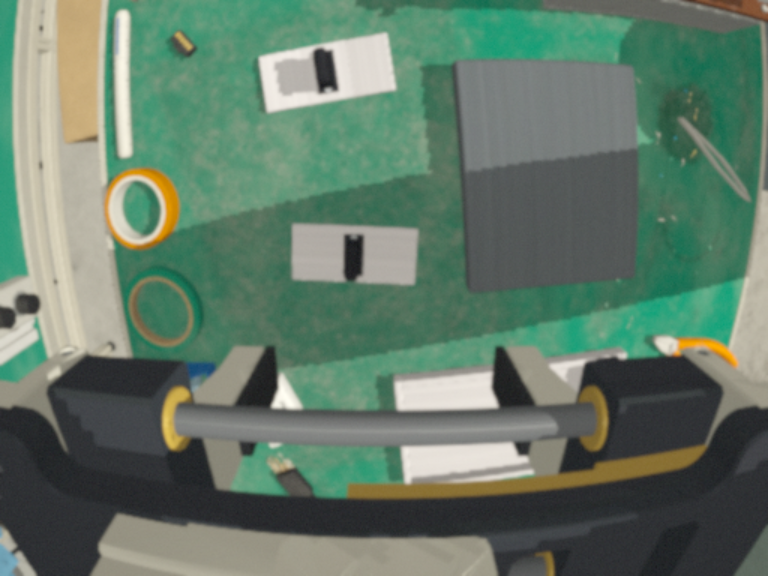

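Cover 1's handle is at (353,257) and cover 2's at (326,70), both in view and clear. The knob is out of view.

```bash
cat >> h.py <<'E'
def cover(P,x,y,z0=0.0,rad=.075):
    """fit a cover near x,y standing on height z0: handle centre, plate centre, yaw"""
    X,Y,Z=P[...,0],P[...,1],P[...,2]; n=np.hypot(X-x,Y-y)<rad
    for nm,m in (('handle',n&(Z>z0+.027)&(Z<z0+.045)),('plate',n&(Z>z0+.0032)&(Z<z0+.014))):
        if m.sum()>20: print(nm,m.sum(),*rect(P,m))
E
python3 - <<'E'
from h import *
P=np.load('w2.npy'); cover(P,.632,.198); cover(P,.654,.055)
E
```

```text
handle 224 [0.6337 0.1988] [0.0278 0.0089] 89.2 [0.0323 0.0351 0.0366]
plate 5420 [0.6318 0.1981] [0.149  0.1481] 55.9 [0.0033 0.0045 0.0068]
handle 242 [0.6548 0.0548] [0.0104 0.0282] 8.5 [0.0312 0.0347 0.0362]
plate 5025 [0.6548 0.0618] [0.1358 0.1482] 87.3 [0.0033 0.0052 0.0089]
```

```bash
python3 -m handwheel '[[0.5,1,0,-5,-1],[0.5,2.3,-0.15,-10,-1],[0.5,2.3,-0.15,-14,-1],[0.5,2.3,-0.15,-16.5,-1],[0.5,2.3,-0.15,-17.9,-1],[0.5,2.3,-0.15,-17.9,-1],[1,2.3,-0.15,-17.9,-1],[1,2.3,-0.15,-17.9,-1]]' 30
python3 -m handwheel '[[1,0,0,0,0],[1,0,0,0,0],[1,0,0,0,0],[1,0,0,2,0],[1,-2,0,6,0],[1,-2,0,7,0],[1,-2,0,7,0]]'
```

```text
time_s: 10.12
tcp_pos: [0.6343, 0.1992, 0.0143]
eef_rot: [-179.9, 0.1, -90.6]
contact_force: [0.0, -0.2, 0.3]
gripper_width: 0.0293
gripper_force: 0.0
time_s: 11.0
tcp_pos: [0.6138, 0.1989, 0.0832]
eef_rot: [-180.0, 0.0, -90.6]
contact_force: [0.1, -0.5, -3.3]
gripper_width: 0.0095
gripper_force: 30.0
```

```bash
python3 -m handwheel '[[1,-4,-2,0,2],[1,-9,-5,0,4],[1,-13.7,-6.9,0,6],[1,-13.7,-6.9,-2,6],[1,-13.7,-6.9,-4,6],[1,-13.7,-6.9,-4.6,6],[1,-13.7,-6.9,-4.7,6],[1,-13.7,-6.9,-4.7,6]]'
python3 -m handwheel '[[0.4,0,0,0,0],[0.4,0,0,0,0],[0.4,0,0,0,0],[0.4,0,0,3,0],[1,0,0,5,0],[1,-2,-0.2,5,0],[1,-4,-0.4,5,0],[1,-4,-0.4,5,0]]'
python3 -m handwheel '[[1,0,0,0,0],[1,0,0,0,0],[1,0,0,-2.5,0],[1,0,0,-4.5,0],[1,0,0,-4.8,0],[1,0,0,-5,0],[1,0,0,-5,0],[1,0,0,-5,0]]'
```

```text
time_s: 12.0
tcp_pos: [0.4767, 0.1297, 0.0355]
eef_rot: [180.0, -0.0, -84.6]
contact_force: [0.9, -0.2, -2.8]
gripper_width: 0.0095
gripper_force: 30.0
time_s: 13.0
tcp_pos: [0.4357, 0.1255, 0.0861]
eef_rot: [-180.0, 0.0, -84.5]
contact_force: [0.6, 0.0, -0.1]
gripper_width: 0.0152
gripper_force: 0.0
time_s: 14.0
tcp_pos: [0.437, 0.126, 0.0364]
eef_rot: [-179.9, 0.0, -84.6]
contact_force: [0.2, 0.3, -0.1]
gripper_width: 0.0006
gripper_force: 0.0
```

```bash
python3 -m handwheel '[[1,0,0,-0.4,0],[1,0,0,-0.5,0],[1,0,0,-0.6,0],[1,0,0,-0.6,0]]'
python3 -m handwheel '[[1,0,0,-0.1,0],[1,0,0,-0.1,0]]'
python3 -m handwheel '[[1,0,0,-0.1,0],[1,0,0,-0.1,0]]'
python3 -m handwheel '[[1,0,0,-0.1,0],[1,0,0,-0.1,0]]'
python3 -m handwheel '[[1,0,0,-0.1,0],[1,0,0,-0.1,0]]'
```

```text
time_s: 14.5
tcp_pos: [0.4366, 0.1256, 0.0297]
eef_rot: [180.0, -0.0, -84.6]
contact_force: [-1.0, 0.6, -0.0]
gripper_width: 0.0008
gripper_force: 0.0
time_s: 14.75
tcp_pos: [0.4366, 0.1257, 0.0288]
eef_rot: [180.0, -0.0, -84.6]
contact_force: [0.3, 0.2, -0.0]
gripper_width: 0.0005
gripper_force: 0.0
time_s: 15.0
tcp_pos: [0.4366, 0.1257, 0.0278]
eef_rot: [180.0, -0.0, -84.6]
contact_force: [-0.1, -0.1, -0.4]
gripper_width: 0.0005
gripper_force: 0.0
time_s: 15.25
tcp_pos: [0.4367, 0.1257, 0.0273]
eef_rot: [-180.0, -0.0, -84.6]
contact_force: [-3.3, -0.5, 7.4]
gripper_width: 0.0006
gripper_force: 3.8
time_s: 15.5
tcp_pos: [0.4368, 0.1258, 0.0272]
eef_rot: [-180.0, -0.0, -84.6]
contact_force: [-8.0, -0.5, 21.1]
gripper_width: 0.0003
gripper_force: 11.0
```

```bash
python3 -m handwheel '[[1,0,0,3,0],[0.4,0,0,5,0],[0.4,2,0.2,5,0],[0.4,4,0.4,5,0],[0.4,4,0.4,3,0],[0.4,4,0.4,1.5,0],[0.4,4,0.4,0.95,0],[0.4,4,0.4,0.95,0]]'
python3 -m handwheel '[[1,0,0,0,0],[1,0,0,0,0],[1,0,0,0,0],[1,0,0,2,0],[1,0,0,5,0],[1,0,1,6.5,8],[1,0,2,6.5,16],[1,0,2,6.5,16]]'
python3 - <<'E'
from h import *
for f in ('w1','w2'):
    P=np.load(f+'.npy'); t=np.radians(6.4); d=P[...,:2]-[.4873,.3603]
    x=d@[np.cos(t),np.sin(t)]; y=d@[-np.sin(t),np.cos(t)]; Z=P[...,2]
    for nm,a,b,lo,hi in (('wall tops',abs(x)<.125,abs(y)<.075,.0125,.0185),('floor',abs(x)<.125,abs(y)<.075,.003,.0055)):
        m=a&b&(Z>lo)&(Z<hi)
        yb=m&(abs(y)<.04); xb=m&(abs(x)<.08)
        print(f,nm,'x',np.percentile(x[yb],[.5,2,98,99.5]).round(4) if yb.any() else 0,'y',np.percentile(y[xb],[.5,2,98,99.5]).round(4) if xb.any() else 0)
E
```

```text
time_s: 16.5
tcp_pos: [0.4765, 0.1296, 0.0352]
eef_rot: [180.0, -0.0, -84.6]
contact_force: [0.1, -0.2, -0.4]
gripper_width: 0.0521
gripper_force: 0.0
time_s: 17.5
tcp_pos: [0.4767, 0.1502, 0.1007]
eef_rot: [-180.0, 0.0, -68.6]
contact_force: [0.0, -0.2, -0.4]
gripper_width: 0.0004
gripper_force: 0.0
w1 wall tops x [-0.1102 -0.11    0.1066  0.1074] y [-0.064  -0.0638  0.0637  0.064 ]
w1 floor x [-0.1229 -0.1165  0.1012  0.1223] y [-0.0737 -0.0699  0.0706  0.0739]
w2 wall tops x [0.1012 0.1013 0.1072 0.1073] y [-0.0655 -0.0651  0.0623  0.0632]
w2 floor x [-0.0685 -0.065   0.1216  0.1241] y [-0.0748 -0.0735  0.0571  0.0583]
```

```bash
python3 -m handwheel '[[0.4,0,2,4,-8],[0.4,0,3,8,-16],[0.4,0,3,8,-16],[0.4,0,3,8,-16]]'
python3 - <<'E'
from h import *
img,P=cloud('wrist'); save(img,'w3.png'); np.save('w3.npy',P)
for o in finder.cut_out('wrist','cover_a'):
    print(round(o['p'],2),o['pixel'],*rect(P,o['region']))
cover(P,.477,.13,.022,.1)
E
```

```text
time_s: 18.0
tcp_pos: [0.4761, 0.1792, 0.1797]
eef_rot: [179.9, -0.0, -84.7]
contact_force: [0.6, -0.1, -0.3]
gripper_width: 0.035
gripper_force: 0.0
0.96 [118.9, 59.2] [0.6567 0.0547] [0.1041 0.0482] 9.2 [0.0046 0.0072 0.0339]
0.65 [261.6, 131.5] [0.4759 0.1293] [0.1002 0.0473] 5.8 [0.0261 0.0275 0.0564]
handle 296 [0.4751 0.1296] [0.0096 0.0277] 5.4 [0.0546 0.057  0.0582]
plate 3733 [0.4862 0.1206] [0.1199 0.0667] 4.6 [0.0262 0.0274 0.0296]
```

View pics/w3.png

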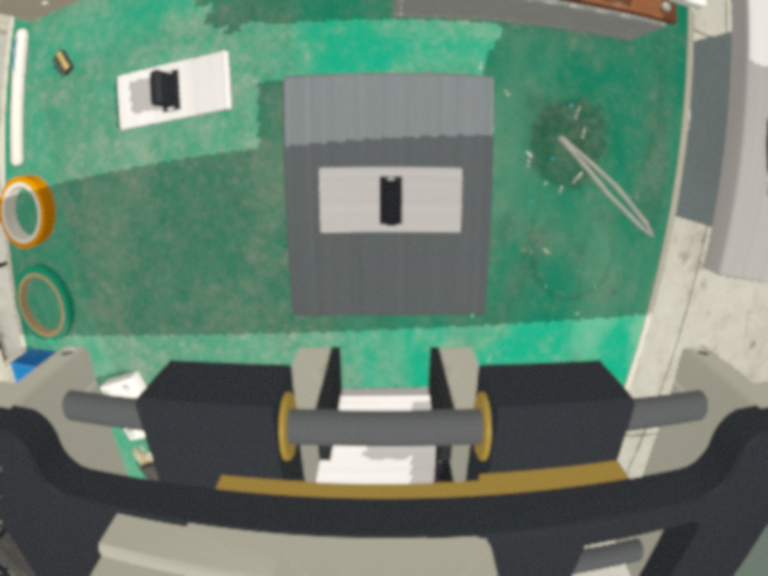

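The cover still lies in place, with its handle at (390,200). The fingers simply hadn't finished closing, so I'll regrasp with more rows.

```bash
python3 -m handwheel '[[0.5,0,-2.5,-5,0],[0.5,0,-5,-9,0],[0.5,0,-5,-12.5,0],[0.5,0,-5,-14.4,0],[0.5,0,-5,-14.4,0],[1,0,-5,-14.4,0],[1,0,-5,-14.4,0],[1,0,-5,-14.4,0]]'
python3 -m handwheel '[[1,0,0,0,0],[1,0,0,0,0],[1,0,0,0,0],[1,0,0,2,0],[1,0,0,5,0],[1,0,2,6.5,8],[1,0,4,6.5,18],[1,0,6,6.5,28]]'
python3 -m handwheel '[[1,2,4,0,10],[1,4,8,0,20],[1,6,12,0,30],[1,8.6,18,0,40],[1,8.6,18,0,50],[1,8.6,18,0,60],[1,8.6,18,0,63],[1,8.6,18,0,63]]'
```

```text
time_s: 19.1
tcp_pos: [0.477, 0.13, 0.0371]
eef_rot: [-179.9, 0.0, -84.6]
contact_force: [1.0, 0.1, 0.1]
gripper_width: 0.0193
gripper_force: 0.0
time_s: 20.1
tcp_pos: [0.4763, 0.1901, 0.1013]
eef_rot: [180.0, 0.0, -56.3]
contact_force: [-0.1, -1.1, -2.8]
gripper_width: 0.01
gripper_force: 30.0
time_s: 21.1
tcp_pos: [0.5622, 0.3694, 0.1005]
eef_rot: [180.0, 0.1, 6.4]
contact_force: [0.9, 0.2, -2.7]
gripper_width: 0.0098
gripper_force: 30.0
```

```bash
python3 -m handwheel '[[1,0,0,-4,0],[1,0,0,-6.5,0],[1,0,-0.05,-7.8,0],[1,0,-0.05,-8.1,0],[1,0,-0.05,-8.2,0],[1,0,-0.05,-8.25,0],[1,0,-0.05,-8.25,0]]'
python3 -m handwheel '[[0.3,0,0,0,0],[0.3,0,0,0,0],[0.3,0,0,0,0],[0.4,0,0,4,-8],[0.4,2,-2,9,-18],[0.4,2,-6,11,-28],[0.4,2,-10,11,-38],[0.4,2,-10,11,-46]]'
python3 -m handwheel '[[0.4,0,-4,2,-10],[0.4,0,-8,5,-20],[0.4,2,-12,8,-30],[0.4,4,-15,8,-36],[0.4,4,-15,8,-36],[0.4,4,-15,8,-36]]'
python3 - <<'E'
from h import *
s=get_state();print(s['tcp_pos'],s['eef_rot'],s['joints'])
img,P=cloud('wrist'); save(img,'w4.png'); np.save('w4.npy',P)
for o in finder.cut_out('wrist','cover_a'):
    print(round(o['p'],2),o['pixel'],*rect(P,o['region']))
cover(P,.654,.055);cover(P,.5623,.3687,.004)
E
```

```text
time_s: 21.98
tcp_pos: [0.5629, 0.3695, 0.0196]
eef_rot: [-180.0, -0.1, 6.4]
contact_force: [-0.5, 0.4, -1.6]
gripper_width: 0.0097
gripper_force: 30.0
time_s: 22.98
tcp_pos: [0.5826, 0.2667, 0.1297]
eef_rot: [-180.0, 0.0, -40.0]
contact_force: [1.1, -0.1, -0.2]
gripper_width: 0.0526
gripper_force: 0.0
time_s: 23.72
tcp_pos: [0.6224, 0.1192, 0.2086]
eef_rot: [180.0, 0.0, -75.6]
contact_force: [0.2, 0.1, -0.1]
gripper_width: 0.0527
gripper_force: 0.0
[0.62238225 0.11915253 0.2086056 ] [ 1.79977310e+02  5.91997851e-03 -7.55679351e+01] [ 2.84491440e+01  1.73705970e+01 -6.32077159e+00 -1.22720040e-02
 -6.63292126e+01 -1.40121490e+01]
0.92 [243.9, 109.1] [0.6545 0.0552] [0.0994 0.0488] 8.1 [0.0045 0.007  0.0343]
0.8 [256.4, 311.7] [0.5645 0.34  ] [0.0475 0.0434] 7.8 [0.008  0.0097 0.0109]
handle 218 [0.6551 0.0554] [0.0103 0.0273] 8.9 [0.0326 0.0348 0.0363]
plate 5289 [0.6536 0.0548] [0.1484 0.1483] 3.0 [0.0033 0.0049 0.009 ]
plate 847 [0.56   0.3323] [0.0773 0.0586] 7.2 [0.0086 0.0101 0.0173]
```

View pics/w4.png

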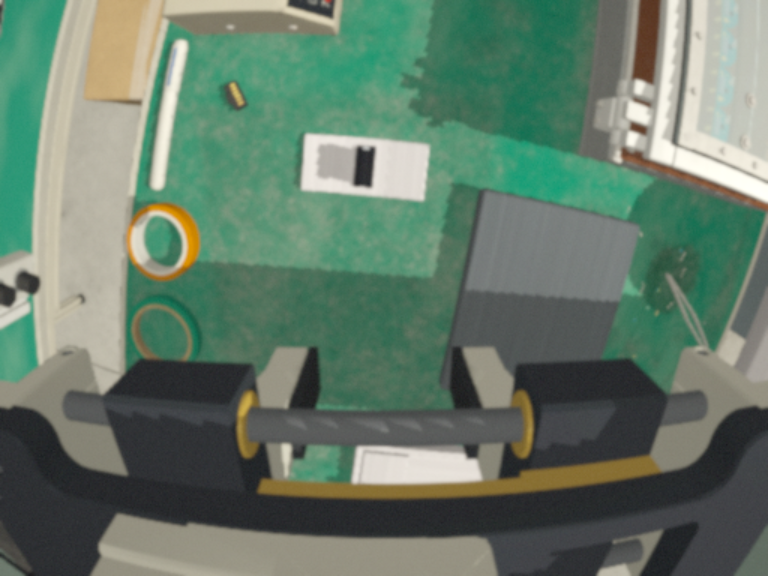

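Cover 2's handle is at (364,167). Next I'll grasp it and lay it on the plate.

```bash
python3 -m handwheel '[[0.5,2,-4,-5,-6],[0.5,3.3,-6.4,-11,-6],[0.5,3.3,-6.4,-16,-6],[0.5,3.3,-6.4,-18.5,-6],[0.5,3.3,-6.4,-19.5,-6],[0.5,3.3,-6.4,-19.5,-6],[1,3.3,-6.4,-19.5,-6],[1,3.3,-6.4,-19.5,-6]]'
python3 -m handwheel '[[1,0,0,0,0],[1,0,0,0,0],[1,0,0,0,0],[1,0,0,2,0],[1,-4,1,6,0],[1,-9,4,7,-1],[1,-14,7,7,-3],[1,-17.8,7.5,7,-3]]'
python3 -m handwheel '[[1,0,0,0,0],[1,0,0,-2,0],[1,0,0,-4,0],[1,0,0,-4.6,0],[1,0,0,-4.7,0],[1,0,0,-4.7,0]]'
```

```text
time_s: 24.82
tcp_pos: [0.6564, 0.0557, 0.0154]
eef_rot: [-179.9, 0.0, -81.6]
contact_force: [0.1, -0.7, 0.2]
gripper_width: 0.0292
gripper_force: 0.0
time_s: 25.82
tcp_pos: [0.4756, 0.1311, 0.0837]
eef_rot: [180.0, 0.0, -84.6]
contact_force: [0.2, 0.5, -2.3]
gripper_width: 0.0097
gripper_force: 30.0
time_s: 26.58
tcp_pos: [0.4781, 0.1304, 0.0373]
eef_rot: [-180.0, 0.0, -84.6]
contact_force: [0.6, -0.0, -2.2]
gripper_width: 0.0099
gripper_force: 30.0
```

```bash
python3 -m handwheel '[[1,0,0,-0.1,0],[1,0,0,-0.1,0],[0.4,0,0,-0.1,0],[0.4,0,0,-0.1,0],[0.4,0,0,-0.1,0],[0.4,0,0,1.5,0],[0.4,0,0,5,0],[1,-2,-0.2,5,0]]'
python3 -m handwheel '[[1,-2,-0.2,0,0],[1,-2,-0.2,0,0],[1,-2,-0.2,0,0],[1,-2,-0.2,-2.5,0],[1,-2,-0.2,-4.5,0],[1,-2,-0.2,-5,0],[1,-2,-0.2,-5.3,0],[1,-2,-0.2,-5.3,0]]'
python3 -m handwheel '[[1,0,0,-0.1,0],[1,0,0,-0.2,0],[1,0,0,-0.2,0]]'
python3 -m handwheel '[[1,0,0,-0.1,0],[1,0,0,-0.1,0]]'
python3 -m handwheel '[[1,0,0,-0.1,0],[1,0,0,-0.1,0]]'
```

```text
time_s: 27.58
tcp_pos: [0.4598, 0.1295, 0.0891]
eef_rot: [-179.7, 0.1, -84.6]
contact_force: [-0.6, 0.6, -0.7]
gripper_width: 0.0468
gripper_force: 0.0
time_s: 28.58
tcp_pos: [0.4381, 0.1264, 0.0342]
eef_rot: [-180.0, 0.0, -84.6]
contact_force: [0.4, 0.5, 0.1]
gripper_width: 0.0004
gripper_force: 0.0
time_s: 28.95
tcp_pos: [0.4377, 0.1262, 0.032]
eef_rot: [-180.0, 0.0, -84.6]
contact_force: [-0.5, -0.0, 0.7]
gripper_width: 0.0006
gripper_force: 0.0
time_s: 29.2
tcp_pos: [0.4377, 0.1262, 0.0308]
eef_rot: [-180.0, 0.0, -84.6]
contact_force: [-0.0, 0.4, -0.1]
gripper_width: 0.0002
gripper_force: 0.1
time_s: 29.45
tcp_pos: [0.4376, 0.1262, 0.0298]
eef_rot: [180.0, -0.0, -84.6]
contact_force: [-0.7, 0.1, 1.1]
gripper_width: 0.0007
gripper_force: 0.8
```

```bash
python3 -m handwheel '[[1,0,0,-0.1,0],[1,0,0,-0.1,0]]'
python3 -m handwheel '[[1,0,0,-0.1,0],[1,0,0,-0.1,0]]'
python3 -m handwheel '[[1,0,0,-0.1,0],[1,0,0,-0.1,0]]'
python3 -m handwheel '[[1,0,0,-0.1,0],[1,0,0,-0.1,0]]'
```

```text
time_s: 29.7
tcp_pos: [0.4375, 0.1261, 0.0287]
eef_rot: [180.0, -0.0, -84.6]
contact_force: [-1.5, -0.4, 1.5]
gripper_width: -0.0
gripper_force: 1.0
time_s: 29.95
tcp_pos: [0.4376, 0.1261, 0.0278]
eef_rot: [180.0, -0.0, -84.6]
contact_force: [-1.6, -0.5, 3.2]
gripper_width: 0.0003
gripper_force: 1.0
time_s: 30.2
tcp_pos: [0.4376, 0.1261, 0.0273]
eef_rot: [-180.0, -0.0, -84.6]
contact_force: [-4.7, -0.1, 10.0]
gripper_width: 0.0004
gripper_force: 4.8
time_s: 30.45
tcp_pos: [0.4377, 0.1262, 0.0271]
eef_rot: [-180.0, -0.0, -84.5]
contact_force: [-8.6, -1.1, 23.6]
gripper_width: 0.0002
gripper_force: 12.0
```

```bash
python3 - <<'E'
from h import *
img,P=cloud('scene'); X,Y,Z=P[...,0],P[...,1],P[...,2]
t=np.radians(5.4); d=P[...,:2]-[.4775,.1295]; x=d@[np.cos(t),np.sin(t)]; y=d@[-np.sin(t),np.cos(t)]
for a in (.01,.02,.03,.04):
    m=(x>a)&(x<a+.01)&(abs(y)<.021)&(Z>.02)&(Z<.05); print(a,m.sum(),np.median(Z[m]).round(4) if m.any() else '')
E
```

```text
0.01 50 0.0309
0.02 49 0.0331
0.03 55 0.0354
0.04 39 0.0372
```

```bash
python3 -m handwheel '[[1,0,0,3,0],[0.4,0,0,5.5,0],[0.4,2,0.2,5.5,0],[0.4,4,0.4,5.5,0],[0.4,4,0.4,3,0],[0.4,4,0.4,1.5,0],[0.4,4,0.4,1.05,0],[0.4,4,0.4,1.05,0]]'
python3 -m handwheel '[[1,0,0,0,0],[1,0,0,0,0],[1,0,0,0,0],[1,0,0,0,0],[1,0,0,0,0],[1,0,0,2,0],[1,0,0,8,0],[1,0,0,13,0]]'
python3 - <<'E'
from h import *
for n in ('top0','scene0'):
    P=np.load(n+'.npy'); X,Y,Z=P[...,0],P[...,1],P[...,2]
    m=(abs(X-.5)<.16)&(Y<-.2)&(Y>-.5)&(Z>.06)&(Z<.25)
    a=m&(X<.55)&(Y>-.3); print(n,'tester ymin',np.percentile(Y[a],[1,5]).round(3), 'zmax',np.nanmax(np.where((X<.56)&(X>.35)&(Y<-.05)&(Y>-.27)&(Z<.3),Z,0)).round(3))
    b=m&(X>.5)&(Y<-.29); print('drawer xmin',np.percentile(X[b],[1,5]).round(3) if b.any() else '', Z[b].max() if b.any() else '')
    t=(abs(X-.47)<.09)&(abs(Y+.36)<.12)&(Z>.016)&(Z<.024); print('tray rim',rect(P,t) if t.sum()>10 else '')
E
```

```text
time_s: 31.5
tcp_pos: [0.4777, 0.1302, 0.0363]
eef_rot: [180.0, -0.0, -84.6]
contact_force: [0.4, 0.3, -0.3]
gripper_width: 0.0524
gripper_force: 0.0
time_s: 32.5
tcp_pos: [0.4773, 0.13, 0.1678]
eef_rot: [180.0, -0.0, -84.6]
contact_force: [0.8, 1.1, -1.8]
gripper_width: 0.0099
gripper_force: 30.0
top0 tester ymin [-0.243 -0.239] zmax 0.127
drawer xmin [0.588 0.593] 0.18415865635010778
tray rim (array([ 0.4707, -0.356 ]), array([0.1297, 0.1904]), 8.1, array([0.0162, 0.0185, 0.0224]))
scene0 tester ymin [-0.245 -0.235] zmax 0.126
drawer xmin [0.584 0.586] 0.18329904368743136
tray rim (array([ 0.4762, -0.4238]), array([0.131, 0.064]), 8.3, array([0.0165, 0.0186, 0.0216]))
```

```bash
python3 -m handwheel '[[1,0,-3,3,0],[1,0,-8,4,0],[1,0,-14,4,0],[1,0,-20,4,0],[1,0,-26,4,1],[1,-0.5,-32,4,2],[1,-1,-38,4,3],[1,-1.2,-43,4,3]]'
python3 -m handwheel '[[1,0,-1.6,0,0],[1,0,-1.6,-4,0],[1,0,-1.6,-9,0],[1,0,-1.6,-14,0],[1,0,-1.6,-17,0],[1,0,-1.6,-18.5,0],[1,0,-1.6,-18.7,0],[1,0,-1.6,-18.7,0]]'
```

```text
time_s: 33.5
tcp_pos: [0.4646, -0.3017, 0.2058]
eef_rot: [180.0, 0.0, -81.6]
contact_force: [1.9, 0.6, -1.3]
gripper_width: 0.0095
gripper_force: 30.0
time_s: 34.5
tcp_pos: [0.4664, -0.3159, 0.0203]
eef_rot: [-179.9, -0.0, -81.6]
contact_force: [-0.8, -0.5, -1.5]
gripper_width: 0.0095
gripper_force: 30.0
```

```bash
python3 -m handwheel '[[1,0,0,-0.15,0],[0.35,0,0,-0.15,0],[0.35,0,0,-0.15,0],[0.35,0,0,-0.15,0],[0.35,0,0,2,0],[0.35,0,0,7,0],[0.35,0,0,13,0],[0.35,0,0,19,0]]'
python3 -m handwheel '[[0.35,0,0,3,0],[0.35,0,4,4,0],[0.35,0,9,4,0],[0.35,4,13,4,0],[0.35,8,17,3,0],[0.35,12,20,0,0],[0.35,14.5,21.5,0,0],[0.35,14.5,21.5,0,0]]'
python3 - <<'E'
from h import *
s=get_state();print(s['tcp_pos'],s['eef_rot'],s['time_s'])
img,P=cloud('wrist'); save(img,'w5.png'); np.save('w5.npy',P)
for o in finder.cut_out('wrist','cover_a'):
    print(round(o['p'],2),o['pixel'],*rect(P,o['region']))
cover(P,.651,-.169);cover(P,.466,-.316,.004)
E
```

```text
time_s: 35.5
tcp_pos: [0.4653, -0.3157, 0.2114]
eef_rot: [180.0, -0.0, -81.6]
contact_force: [1.4, -0.7, -1.2]
gripper_width: 0.0564
gripper_force: 0.0
time_s: 36.5
tcp_pos: [0.6118, -0.0996, 0.2081]
eef_rot: [179.9, -0.0, -81.5]
contact_force: [-0.3, -0.7, -0.0]
gripper_width: 0.0569
gripper_force: 0.0
[ 0.61175582 -0.09959404  0.2081345 ] [ 1.79908636e+02 -8.10518158e-03 -8.14904932e+01] 36.5
0.82 [394.5, 22.6] [ 0.4631 -0.3175] [0.1065 0.0491] 8.9 [0.0084 0.0112 0.0378]
0.55 [231.1, 107.9] [ 0.6521 -0.1705] [0.099  0.0466] 8.0 [0.0041 0.0055 0.0341]
handle 650 [ 0.6869 -0.1567] [0.0632 0.0809] 83.3 [0.0296 0.0362 0.044 ]
plate 5425 [ 0.6488 -0.1693] [0.1444 0.1491] 7.9 [0.0033 0.0048 0.009 ]
handle 199 [ 0.4662 -0.3161] [0.0106 0.0283] 9.8 [0.032  0.0382 0.0401]
plate 2470 [ 0.4645 -0.3094] [0.1285 0.0937] 8.2 [0.0084 0.011  0.0156]
```

View pics/w5.png

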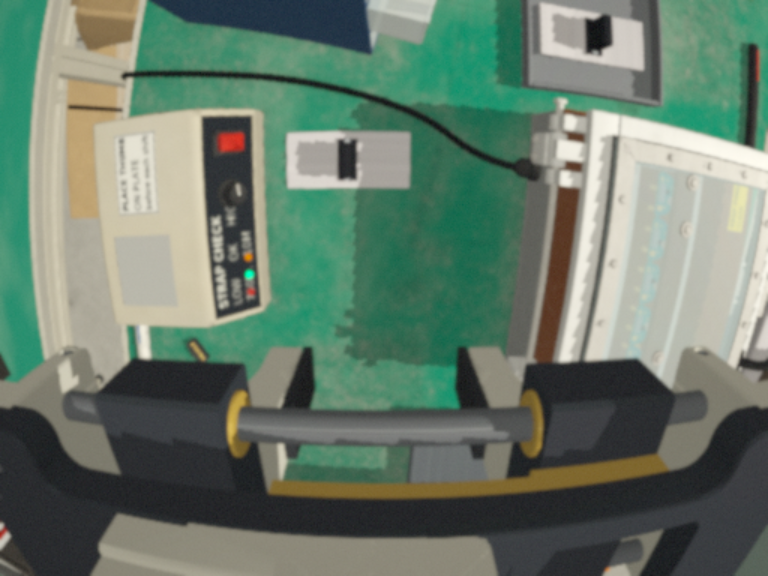

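```bash
python3 - <<'E'
from h import *
P=np.load('w5.npy'); X,Y,Z=P[...,0],P[...,1],P[...,2]
n=np.hypot(X-.651,Y+.169)<.045
print('handle',rect(P,n&(Z>.027)&(Z<.045)&(abs(X-.651)<.03)))
for z in (.03,.06,.075,.1):
    o=[]
    for nm in ('w5','top0','scene0'):
        P=np.load(nm+'.npy'); X,Y,Z=P[...,0],P[...,1],P[...,2]; h=(Z>z)&(Z<.2)
        b=h&(abs(Y+.17)<.045)
        hi=X[b&(X>.66)&(X<.8)]; lo=X[b&(X<.64)&(X>.4)]; l=Y[h&(abs(X-.651)<.045)&(Y<-.2)&(Y>-.4)]
        g=lambda a,p: np.percentile(a,p).round(3) if a.size>10 else None
        o.append((g(hi,1),g(lo,99),g(l,99)))
    print(z,o)
P=np.load('w5.npy'); X,Y,Z=P[...,0],P[...,1],P[...,2]
print('instr zmax',np.nanpercentile(Z[(X>.7)&(X<.8)&(Y>-.22)&(Y<-.08)],99))
E
```

```text
handle (array([ 0.6512, -0.1708]), array([0.0102, 0.0261]), 9.0, array([0.0328, 0.0349, 0.0364]))
0.03 [(np.float64(0.716), np.float64(0.54), np.float64(-0.258)), (np.float64(0.717), np.float64(0.535), np.float64(-0.257)), (np.float64(0.711), np.float64(0.516), np.float64(-0.259))]
0.06 [(np.float64(0.719), np.float64(0.522), np.float64(-0.258)), (np.float64(0.722), np.float64(0.519), np.float64(-0.257)), (np.float64(0.717), np.float64(0.515), np.float64(-0.259))]
0.075 [(np.float64(0.753), np.float64(0.522), np.float64(-0.258)), (np.float64(0.754), np.float64(0.519), np.float64(-0.257)), (np.float64(0.749), np.float64(0.515), np.float64(-0.259))]
0.1 [(None, np.float64(0.519), np.float64(-0.258)), (None, np.float64(0.518), np.float64(-0.257)), (None, np.float64(0.515), np.float64(-0.259))]
instr zmax 0.3171535368672714
```

Cover 3's handle is at (347,159), with the instrument beyond it low enough to clear. Cover 2 lies in the tray at (598,35), handle up.

```bash
python3 -m handwheel '[[0.5,2,-4,-3,0],[0.5,3.9,-7.1,-7,0],[0.5,3.9,-7.1,-13,0],[0.5,3.9,-7.1,-17,0],[0.5,3.9,-7.1,-19.1,0],[0.5,3.9,-7.1,-19.1,0],[1,3.9,-7.1,-19.1,0],[1,3.9,-7.1,-19.1,0]]'
python3 -m handwheel '[[1,0,0,0,0],[1,0,0,0,0],[1,0,0,0,0],[1,0,0,0,0],[1,0,0,3,0],[1,0,2,9,0],[1,0,8,12,0],[1,0,14,12,0]]'
python3 -m handwheel '[[1,-2,3,0,0],[1,-6,7,0,-1],[1,-10,11,0,-2],[1,-15,15.5,0,-3],[1,-17.4,16.1,-3,-3],[1,-17.4,16.1,-6,-3],[1,-17.4,16.1,-8.5,-3],[1,-17.4,16.1,-8.5,-3]]'
```

```text
time_s: 37.6
tcp_pos: [0.6506, -0.172, 0.0202]
eef_rot: [-179.8, -0.0, -81.6]
contact_force: [0.3, -0.0, -0.1]
gripper_width: 0.0291
gripper_force: 0.0
time_s: 38.6
tcp_pos: [0.6504, -0.0331, 0.1407]
eef_rot: [-179.8, 0.0, -81.7]
contact_force: [0.6, 1.5, -3.2]
gripper_width: 0.0102
gripper_force: 30.0
time_s: 39.6
tcp_pos: [0.4737, 0.126, 0.0514]
eef_rot: [179.7, -0.1, -84.6]
contact_force: [-1.1, -0.1, -1.7]
gripper_width: 0.0097
gripper_force: 30.0
```

```bash
python3 -m handwheel '[[1,0.3,0.3,-0.8,0],[1,0.3,0.3,-1.1,0],[1,0.3,0.3,-1.3,0],[1,0.3,0.3,-1.3,0],[1,0.3,0.3,-1.35,0],[1,0.3,0.3,-1.35,0]]'
python3 -m handwheel '[[0.4,0,0,0,0],[0.4,0,0,0,0],[0.4,0,0,0,0],[0.4,0,0,1.5,0],[0.4,0,0,5,0],[1,-2,-0.2,5,0],[1,-4,-0.4,5,0],[1,-4,-0.4,5,0]]'
python3 -m handwheel '[[1,0,0,0,0],[1,0,0,-2.5,0],[1,0,0,-4.5,0],[1,0,0,-5.3,0],[1,0,0,-5.6,0],[1,0,0,-5.6,0],[1,0,0,-5.6,0]]'
python3 -m handwheel '[[1,0,0,-0.1,0],[1,0,0,-0.1,0]]'
```

```text
time_s: 40.35
tcp_pos: [0.479, 0.1303, 0.0411]
eef_rot: [-179.9, 0.0, -84.6]
contact_force: [-4.8, -0.1, 10.9]
gripper_width: 0.0099
gripper_force: 30.0
time_s: 41.35
tcp_pos: [0.4377, 0.1258, 0.0899]
eef_rot: [180.0, 0.0, -84.6]
contact_force: [0.8, 0.7, 0.5]
gripper_width: 0.0284
gripper_force: 0.0
time_s: 42.22
tcp_pos: [0.439, 0.1264, 0.0343]
eef_rot: [-179.9, 0.0, -84.6]
contact_force: [0.4, -0.1, -0.3]
gripper_width: 0.0003
gripper_force: 0.0
time_s: 42.48
tcp_pos: [0.4387, 0.1262, 0.033]
eef_rot: [-180.0, 0.0, -84.6]
contact_force: [-0.1, -0.0, 0.8]
gripper_width: 0.0005
gripper_force: 0.0
```

```bash
for i in 1; do :; done; python3 -m handwheel '[[1,0,0,-0.1,0],[1,0,0,-0.2,0],[1,0,0,-0.2,0]]'
python3 -m handwheel '[[1,0,0,-0.1,0],[1,0,0,-0.1,0]]'
python3 -m handwheel '[[1,0,0,-0.1,0],[1,0,0,-0.1,0]]'
python3 -m handwheel '[[1,0,0,-0.1,0],[1,0,0,-0.1,0]]'
python3 -m handwheel '[[1,0,0,-0.1,0],[1,0,0,-0.1,0]]'
```

```text
time_s: 42.85
tcp_pos: [0.4386, 0.1261, 0.0307]
eef_rot: [180.0, -0.0, -84.6]
contact_force: [0.3, -0.5, 0.0]
gripper_width: 0.0004
gripper_force: 0.0
time_s: 43.1
tcp_pos: [0.4386, 0.1261, 0.0297]
eef_rot: [180.0, -0.0, -84.6]
contact_force: [0.1, 0.5, 0.4]
gripper_width: 0.0003
gripper_force: 0.0
time_s: 43.35
tcp_pos: [0.4386, 0.1261, 0.0287]
eef_rot: [180.0, -0.0, -84.6]
contact_force: [0.3, -0.1, -0.7]
gripper_width: 0.0004
gripper_force: 0.0
time_s: 43.6
tcp_pos: [0.4386, 0.1261, 0.0277]
eef_rot: [180.0, -0.0, -84.6]
contact_force: [-0.2, -0.1, -0.5]
gripper_width: 0.0001
gripper_force: 0.0
time_s: 43.85
tcp_pos: [0.4387, 0.1262, 0.0273]
eef_rot: [-180.0, -0.0, -84.6]
contact_force: [-3.7, -0.1, 8.4]
gripper_width: 0.0003
gripper_force: 4.2
```

```bash
python3 -m handwheel '[[1,0,0,-0.05,0],[1,0,0,-0.05,0],[1,0,0,3,0],[0.5,0,0,5,0],[0.5,2,0.2,5,0],[0.5,4,0.4,5,0],[0.5,4,0.4,3,0],[0.5,4,0.4,1.5,0]]'
python3 -m handwheel '[[0.5,0,0,-0.5,0],[0.5,0,0,-0.5,0],[1,0,0,-0.5,0],[1,0,0,-0.5,0],[1,0,0,-0.5,0],[1,0,0,-0.5,0],[1,0,0,-0.5,0],[1,0,0,-0.5,0]]'
python3 -m handwheel '[[1,0,0,2,0],[1,0,0,5,0],[1,0,3,6.5,10],[1,0,6,6.5,20],[1,0.5,10,6.5,30],[1,1,14,6.5,40],[1,2,18,6.5,50],[1,3,21,6.5,60]]'
python3 -m handwheel '[[1,0.5,2.3,0,10],[1,0.5,2.3,0,20],[1,0.5,2.3,0,30],[1,0.5,2.3,0,31],[1,0.5,2.3,0,31]]'
python3 - <<'E'
from h import *
s=get_state();print(s['tcp_pos'],s['eef_rot'],s['joints'])
for n in ('top','scene'):
    img,P=cloud(n); cover(P,.5623,.3687,.004,.05)
    if n=='top': save(img,'t2.png')
E
```

```text
time_s: 44.85
tcp_pos: [0.4786, 0.13, 0.0411]
eef_rot: [180.0, -0.0, -84.6]
contact_force: [-0.7, 0.2, -0.1]
gripper_width: 0.0417
gripper_force: 0.0
time_s: 45.85
tcp_pos: [0.4787, 0.1302, 0.0369]
eef_rot: [-180.0, 0.0, -84.6]
contact_force: [-1.8, -0.5, 2.9]
gripper_width: 0.0099
gripper_force: 30.0
time_s: 46.85
tcp_pos: [0.5084, 0.3415, 0.101]
eef_rot: [179.9, 0.0, -24.2]
contact_force: [0.5, 0.3, -2.5]
gripper_width: 0.01
gripper_force: 30.0
time_s: 47.48
tcp_pos: [0.5134, 0.3628, 0.1014]
eef_rot: [180.0, 0.0, 6.2]
contact_force: [-0.3, 1.1, -2.0]
gripper_width: 0.0098
gripper_force: 30.0
[0.51341411 0.36284094 0.10136105] [1.79975035e+02 3.56905930e-02 6.20818402e+00] [ 5.30070326e+01  2.21616796e+01 -1.44558709e+01 -1.11152447e-02
 -5.34250811e+01  4.32077858e+01]
plate 111 [0.5679 0.3699] [0.0539 0.0966] 6.2 [0.0076 0.0108 0.0165]
plate 360 [0.5656 0.3723] [0.0582 0.0925] 6.3 [0.0074 0.0091 0.0158]
```

```bash
python3 - <<'E'
from h import *
img,P=cloud('wrist'); save(img,'w6.png'); np.save('w6.npy',P)
cover(P,.5623,.3687,.004,.05)
for o in finder.cut_out('wrist','cover_a'): print(round(o['p'],2),o['pixel'],*rect(P,o['region']))
E
```

```text
handle 462 [0.5621 0.3695] [0.0278 0.0092] 6.1 [0.0369 0.039  0.0402]
plate 6162 [0.5667 0.3694] [0.0549 0.0993] 5.8 [0.0083 0.0096 0.0164]
0.84 [258.2, 220.8] [0.51   0.3631] [0.0838 0.153 ] 6.8 [0.0907 0.0921 0.1217]
0.81 [256.9, 139.9] [0.5616 0.3696] [0.0486 0.1023] 6.3 [0.0082 0.0095 0.0384]
```

View pics/w6.png

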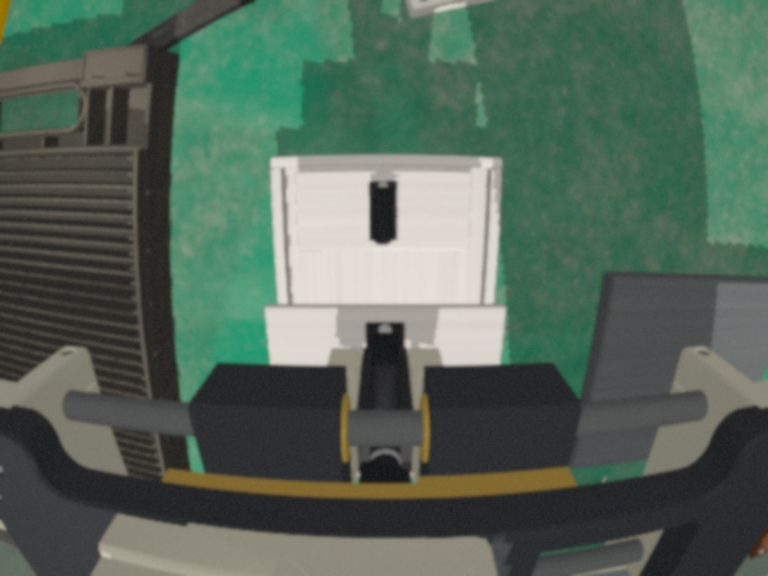

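Cover 1 lies level against the far end at (383,210) with open floor before it. I'll lower cover 3 just behind it.

```bash
python3 -m handwheel '[[1,0,0.1,-4,0],[1,0,0.1,-6.5,0],[1,-0.05,0.1,-7.7,0],[1,-0.05,0.1,-8.0,0],[1,-0.05,0.1,-8.15,0],[1,-0.05,0.1,-8.2,0],[1,-0.05,0.1,-8.2,0]]'
python3 -m handwheel '[[0.3,0,0,0,0],[0.3,0,0,0,0],[0.3,0,0,0,0],[0.3,0,0,2,0],[0.3,0,0,7,0],[0.3,-4,0,12,0],[0.3,-10,0,14,0],[0.3,-14,-1,14,0]]'
python3 - <<'E'
from h import *
s=get_state();print(s['tcp_pos'],s['eef_rot'],s['joints'])
img,P=cloud('wrist'); save(img,'w7.png'); np.save('w7.npy',P)
cover(P,.5623,.3687,.004,.03); cover(P,.513,.3637,.004,.03)
X,Y,Z=P[...,0],P[...,1],P[...,2]
near=(abs(X-.40)<.06)&(abs(Y-.35)<.09)
for a,b in ((.052,.07),(.019,.026)):
    m=near&(Z>a)&(Z<b); print(m.sum()); m.sum()>20 and print(rect(P,m))
E
```

```text
time_s: 48.55
tcp_pos: [0.5134, 0.3644, 0.0205]
eef_rot: [-180.0, -0.0, 6.4]
contact_force: [0.1, -0.2, -1.7]
gripper_width: 0.0101
gripper_force: 30.0
time_s: 49.55
tcp_pos: [0.3721, 0.3551, 0.1619]
eef_rot: [-179.8, -0.1, 6.4]
contact_force: [-0.4, -0.1, -0.6]
gripper_width: 0.0612
gripper_force: 0.0
[0.37207377 0.35510911 0.16186524] [-1.79799703e+02 -1.34761555e-01  6.44840307e+00] [ 6.55688367e+01  8.39386794e+00 -2.48424155e+01  1.54164063e-02
 -5.65226489e+01  3.08713252e+01]
handle 78 [0.5508 0.3686] [0.0062 0.0105] 2.6 [0.0328 0.0385 0.04  ]
plate 1083 [0.5489 0.3674] [0.0321 0.0591] 7.2 [0.0081 0.0094 0.0126]
handle 296 [0.512  0.3646] [0.0277 0.0094] 7.0 [0.0361 0.0389 0.0404]
plate 1955 [0.5158 0.3639] [0.0537 0.0586] 6.6 [0.0081 0.0095 0.0123]
512
(array([0.3994, 0.3503]), array([0.0342, 0.0124]), 73.5, array([0.0556, 0.0594, 0.0609]))
2312
(array([0.3997, 0.3505]), array([0.0248, 0.1276]), 6.5, array([0.0213, 0.0228, 0.0241]))
```

View pics/w7.png

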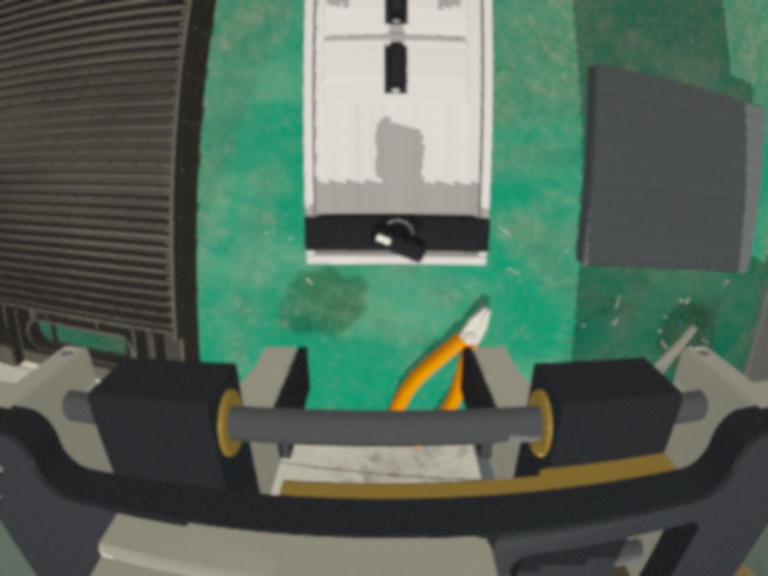

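Both flat covers lie in the carrier, with handles at (396,10) and (396,65). The knob at (400,240) is at 67°, so it is free. Now I'll grip it and slide the stop up.

```bash
python3 -m handwheel '[[0,1,0,0,10],[0,2,-0.3,0,20],[0,2.7,-0.5,0,30],[0,2.7,-0.5,0,40],[0,2.7,-0.5,0,50],[0,2.7,-0.5,0,60],[0,2.7,-0.5,-2,67],[0,2.7,-0.5,-5,67]]'
python3 -m handwheel '[[0,0,0,-4,0],[0,0,0,-6.5,0],[0,0,0,-7.8,0],[0,0,0,-7.8,0],[1,0,0,-7.8,0],[1,0,0,-7.8,0],[1,0,0,-7.8,0],[1,0,0,-7.8,0]]' 40
python3 -m handwheel '[[1,0,0,0,0],[1,0,0,0,0],[1,0,0,0,0],[1,0,0,0,0]]'
```

```text
time_s: 50.6
tcp_pos: [0.4006, 0.3498, 0.1102]
eef_rot: [180.0, -0.1, 73.5]
contact_force: [-0.8, 0.1, -0.2]
gripper_width: 0.0874
gripper_force: 0.0
time_s: 51.6
tcp_pos: [0.4002, 0.3492, 0.0321]
eef_rot: [180.0, -0.0, 73.4]
contact_force: [-0.6, -0.7, 1.1]
gripper_width: 0.0533
gripper_force: 0.0
time_s: 52.1
tcp_pos: [0.4002, 0.3491, 0.0317]
eef_rot: [180.0, 0.0, 73.4]
contact_force: [1.4, 0.2, -0.6]
gripper_width: 0.0158
gripper_force: 40.0
```

```bash
python3 -m handwheel '[[1,2,0.2,0,0],[1,4,0.45,0,0],[1,6,0.67,0,0],[1,7.5,0.84,0,0],[1,8,0.9,0,0],[1,8,0.9,0,0],[1,8,0.9,0,0]]'
python3 -m handwheel '[[1,0.2,0,0,0],[1,0.3,0,0,0],[1,0.3,0,0,0]]'
python3 -m handwheel '[[1,0.2,0,0,0],[1,0.3,0,0,0],[1,0.3,0,0,0]]'
```

```text
time_s: 52.98
tcp_pos: [0.4814, 0.3581, 0.0331]
eef_rot: [179.9, -0.0, 73.4]
contact_force: [1.8, -4.2, 9.1]
gripper_width: 0.0115
gripper_force: 79.2
time_s: 53.35
tcp_pos: [0.4836, 0.3583, 0.0331]
eef_rot: [180.0, -0.0, 73.4]
contact_force: [-2.8, -2.1, 10.0]
gripper_width: 0.0118
gripper_force: 82.4
time_s: 53.72
tcp_pos: [0.4852, 0.3584, 0.0331]
eef_rot: [-180.0, -0.0, 73.4]
contact_force: [-10.3, 0.3, 15.6]
gripper_width: 0.0118
gripper_force: 88.7
```

The front finger is pressing on cover 3's handle before the stop reaches the cover. I'll back off, turn the knob partway while it is still free, and then push snug.

```bash
python3 -m handwheel '[[1,-0.8,-0.1,0,0],[1,-1.5,-0.15,0,0],[1,-1.5,-0.15,0,0],[1,-1.5,-0.15,0,-10],[1,-1.5,-0.15,0,-20],[1,-1.5,-0.15,0,-24],[1,-1.5,-0.15,0,-24]]'
python3 - <<'E'
from h import *
print(get_state()['tcp_pos'])
for n in ('top','scene'):
    img,P=cloud(n); save(img[150:290,100:260] if n=='top' else img[230:384,90:270],n+'s.png',4); cover(P,.5623,.3687,.004,.04); cover(P,.514,.3637,.004,.03)
E
```

```text
time_s: 54.6
tcp_pos: [0.472, 0.3572, 0.0331]
eef_rot: [180.0, -0.1, 49.4]
contact_force: [-1.0, -1.7, 8.2]
gripper_width: 0.0117
gripper_force: 78.9
[0.47196337 0.35724891 0.03309343]
plate 112 [0.5647 0.3718] [0.0681 0.0784] 53.8 [0.0076 0.0103 0.0154]
plate 36 [0.5227 0.3587] [0.0509 0.0186] 47.1 [0.0076 0.0094 0.0165]
handle 63 [0.5522 0.3681] [0.0492 0.0101] 3.8 [0.0317 0.0372 0.0401]
plate 436 [0.5694 0.3761] [0.0583 0.0786] 48.9 [0.0076 0.0094 0.0159]
plate 53 [0.5291 0.382 ] [0.0125 0.044 ] 46.0 [0.0075 0.009  0.0108]
```

View pics/scenes.png

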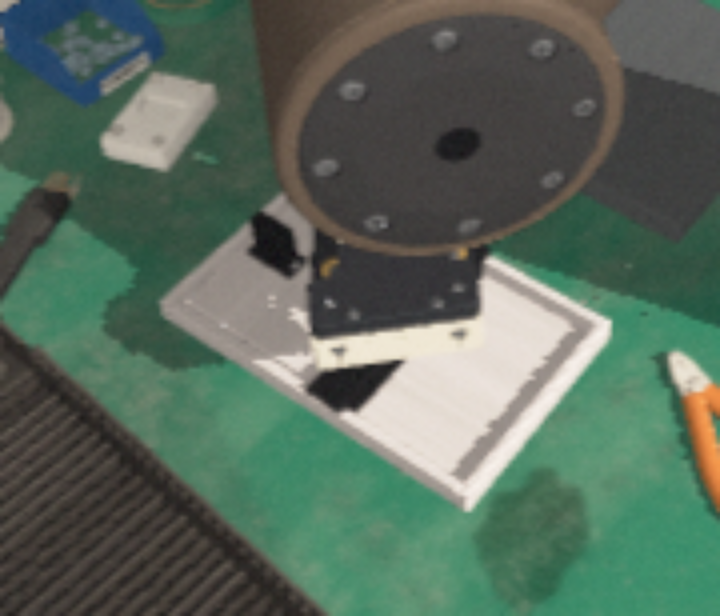

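The covers look flat, with the stop behind them, though the gripper partly hides it. I'll push forward.

```bash
python3 -m handwheel '[[1,0.5,0.05,0,0],[1,1,0.1,0,0],[1,1,0.1,0,0],[1,1,0.1,0,0]]'
python3 -m handwheel '[[1,0.15,0,0,0],[1,0.15,0,0,0]]'
python3 -m handwheel '[[1,0.15,0,0,0],[1,0.15,0,0,0]]'
python3 -m handwheel '[[1,0.1,0,0,0],[1,0.1,0,0,0]]'
```

```text
time_s: 55.2
tcp_pos: [0.4825, 0.3584, 0.0331]
eef_rot: [180.0, -0.2, 49.4]
contact_force: [2.2, -1.7, 6.8]
gripper_width: 0.0119
gripper_force: 78.8
time_s: 55.45
tcp_pos: [0.4838, 0.3585, 0.0331]
eef_rot: [180.0, -0.1, 49.4]
contact_force: [0.1, -0.1, 8.1]
gripper_width: 0.0114
gripper_force: 78.8
time_s: 55.7
tcp_pos: [0.485, 0.3586, 0.0331]
eef_rot: [180.0, -0.1, 49.4]
contact_force: [-1.4, -0.1, 7.7]
gripper_width: 0.0116
gripper_force: 78.8
time_s: 55.95
tcp_pos: [0.4852, 0.3586, 0.0331]
eef_rot: [-180.0, -0.1, 49.4]
contact_force: [-6.1, 1.8, 11.4]
gripper_width: 0.0119
gripper_force: 78.9
```

```bash
python3 -m handwheel '[[1,0,0,0,-10],[1,0,0,0,-20],[1,0,0,0,-30],[1,0,0,0,-38],[1,0,0,0,-42],[1,0,0,0,-43],[1,0,0,0,-43]]'
python3 -m handwheel '[[0.3,0,0,0,0],[0.3,0,0,0,0],[0.3,0,0,0,0],[0.3,0,0,0,0],[0.3,0,0,4,0],[0.3,0,0,9,0],[0.3,-4,0,15,0],[0.3,-8,0,18,0]]'
python3 - <<'E'
from h import *
s=get_state();print(s['tcp_pos'],s['eef_rot'],s['joints'])
img,P=cloud('wrist'); save(img,'w8.png'); np.save('w8.npy',P)
cover(P,.5635,.3687,.004,.03); cover(P,.517,.3637,.004,.03)
X,Y,Z=P[...,0],P[...,1],P[...,2]
near=(abs(X-.485)<.04)&(abs(Y-.36)<.07)
for a,b in ((.052,.07),(.019,.026)):
    m=near&(Z>a)&(Z<b); print(m.sum()); m.sum()>20 and print(rect(P,m))
E
```

```text
time_s: 56.82
tcp_pos: [0.4848, 0.3593, 0.0331]
eef_rot: [-179.9, -0.0, 6.5]
contact_force: [-9.9, 4.3, 11.3]
gripper_width: 0.0116
gripper_force: 78.9
time_s: 57.82
tcp_pos: [0.4051, 0.3578, 0.2136]
eef_rot: [-179.9, -0.1, 6.3]
contact_force: [-1.6, 1.3, 0.8]
gripper_width: 0.0613
gripper_force: 0.0
[0.40508864 0.35780757 0.2136006 ] [-1.79949173e+02 -6.16190355e-02  6.33501858e+00] [ 6.22557571e+01  8.37589963e+00 -1.75125824e+01  2.50886361e-02
 -6.40348941e+01  3.40683195e+01]
handle 207 [0.5645 0.3699] [0.027  0.0088] 6.4 [0.0363 0.0387 0.0405]
plate 1640 [0.5637 0.3687] [0.0586 0.0589] 4.9 [0.0081 0.0095 0.0151]
handle 222 [0.5105 0.3627] [0.0442 0.0157] 6.7 [0.0348 0.0387 0.0403]
plate 1443 [0.5215 0.364 ] [0.0495 0.0588] 6.6 [0.0081 0.0095 0.0123]
342
(array([0.4848, 0.3602]), array([0.0329, 0.0105]), 6.5, array([0.0571, 0.0595, 0.0611]))
1885
(array([0.4896, 0.3604]), array([0.0331, 0.1282]), 6.1, array([0.0215, 0.0228, 0.0242]))
```

View pics/w8.png

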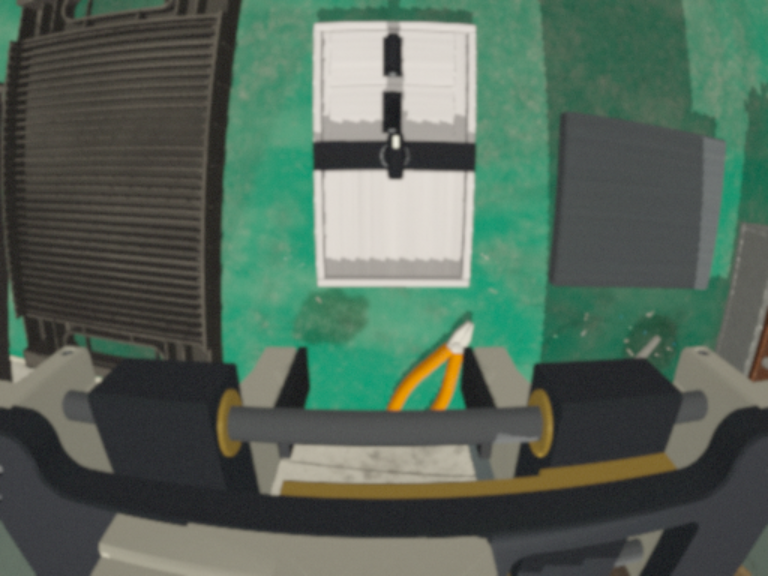

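The stop is snug behind both covers at (395,155), and the knob lines up with the carrier, so it is locked. One last check on the tray before I hand in.

```bash
python3 - <<'E'
from h import *
img,P=cloud('top')
for o in finder.cut_out('top','cover_a'): print(round(o['p'],2),o['pixel'],*rect(P,o['region']))
cover(P,.466,-.316,.004,.05)
E
```

```text
0.84 [156.2, 192.5] [0.5657 0.371 ] [0.0454 0.0997] 5.4 [0.0028 0.0083 0.0337]
0.56 [338.5, 229.3] [ 0.4668 -0.3138] [0.0986 0.0429] 6.7 [0.0023 0.0086 0.0326]
0.54 [155.9, 208.2] [0.5204 0.369 ] [0.0463 0.1046] 4.9 [0.0026 0.0078 0.0342]
plate 188 [ 0.4654 -0.3114] [0.0973 0.0889] 11.7 [0.0077 0.0098 0.014 ]
```

```bash
python3 -c "
from plant import r
print(r.close_job())"
```

```text
the job is handed in; nothing more can be done
None
```

I handed the job in after about 58 s of the 210 s: both flat covers sit snug against the carrier's far end with the stop's clamp locked, and the warped cover is handle up in the reject tray. The close-out call returned no verdict.

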